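# Return the hole saws from the bench rack to their own holders

### The arm

A 7-joint arm with a two-finger parallel gripper is mounted at the origin on the work surface. World frame = base frame: x ahead of the robot, y to its left, z up, the work surface at z = 0. Lengths are in m, angles in rad, forces in N, time in s.
With the tool pointing down it reaches from about 0.4 to 0.85 m from the base axis. Payload 10.4 kg.
Tool frame: the origin (TCP) lies between the finger pads; the fingertips stand 11 mm ahead of it and the grasp point (between the pads) lies 8 mm behind it (manip.tips_ahead is the distance from the TCP to the fingertips, in m); y points along the fingers, z is the direction in which the jaws open and shut, and the axes are right-handed (so a half turn about y gives the same grasp; the last joint's range is limited). The gripper opens to 85 mm and grips with 20 to 120 N. Pads are 22 mm wide; open, the fingers measure 114 mm over their backs; the gripper's body (76 mm by 85 mm) begins 54 mm behind the grasp point. The pads swing forward as they close: fully open they stand 13 mm farther back than shut.
Start: joints at [-1.187, 0.332, -0.065, 1.46, 0.022, 1.35, -0.088], TCP at [0.247, 0.574, 0.242] pointing down, gripper open.
Joint ranges: [-2.6, 2.6], [-0.5, 2.12], [-1.47, 1.34], [0.16, 2.42], [-1.27, 4.41], [0.06, 2.06], [-2.6, 2.6]. Speed limits (rad/s): [2.22, 2.22, 2.79, 2.79, 3.14, 3.14, 3.14].

### API

Orientations are given as a unit quaternion [w, x, y, z].
In Python, from rig import manip gives the robot as it stands. The module is installed in compiled form; this text tells all that it offers.
- The arm moves only by the shell command python3 -m handwheel 'ROWS' [FORCE]. ROWS is JSON, a list that holds one entry, the list of rows, each a list of 7 numbers: the opening in per cent of the stroke, from 0 (shut) to 100 (fully open), then the shift along the tool's x, y, z in cm, then the turn, a rotation vector about the tool's x, y, z in rad. A call has 1 to 10 rows; each row shifts and turns the commanded pose from where the row before left it, along the tool's axes as they then stand; what a row does not reach is not made up. A row lasts 1/12 s, in which the tool goes at most 41.7 mm and 7.16 degrees, less where a joint would pass 70% of its speed; a pose out of reach is approached as far as the arm can. A call is refused whole if a number of a shift passes 4.17 or a number of a turn 0.125, either way. A call with a gripper value outside its range is refused whole. The fingers move at their own pace and stop on an object; FORCE is the grip in N (left out, the last holds). Time passes only in rows, so rows that do not move let the fingers close. It gives the time, the measured TCP pose, the force and the opening at its end, in the units of the state.
- manip.observe(): the state, without advancing time (a new reading comes with each control period).
- manip.snapshot(name): name is "side" or "top"; returns a dict with "frame" (384x512x3 uint8, red, green, blue), "depth" (384x512 float32, m along the optical axis (not along the pixel's ray), 0 where there is no reading), "K" (3x3 intrinsics, pixels), "k1" (the pictures are not rectified: a ray, as slopes to the right and down, at radius r is drawn at 1 + k1 r^2 times it, then the intrinsics apply), "position" and "attitude" of the camera in the world. Camera axes: x right, y down, z forward; pixel columns grow to the right and rows downward; lengths in m; the calibration is good to about 2 mm. A picture is of the moment at which its call begins.
- manip.hand_in(): hands the job in, once; it reports no verdict.
The state is a dict: "t": time; "qpos": joint angles; "qd": joint speeds; "joint_efforts": joint torques, N m; "eef_pos": TCP position; "eef_rot": TCP orientation; "force": force on the tool from outside, world axes, zero at the start; "ft_torque": the same for the moment, N m; "finger_gap": finger opening in m.
Only numpy, scipy, OpenCV 4.12 (cv2) and the standard library are available. Lean on these libraries where they do the work, as an engineer would, in place of code of your own. Each camera call takes 0.05 s, during which the arm holds its last target.

### The job

Put the four hole saws away: move each one from the wooden bench rack to the store rack, into the holder whose well is made for its diameter (the smallest saw to the narrowest well, the largest to the widest), teeth down, upright and fully seated on the bottom of the well. Lower them in gently, never drop them or tip them over, and leave the bottle between the racks standing where it is.

Things in the scene. Friction and masses are not known exactly. Their poses are not given: they have to be found in the camera images.
- saw_25: Loose 25 mm hole saw, about 160 g, teeth down in the wooden rack (a row at 88 mm pitch, any order). Dark steel cup 25 mm wide, 38 mm high; on it a bright collar 23 mm wide up to 48 mm, then the 11 mm round shank to grip, 48 to 86 mm up. Origin on the axis in the plane of the teeth, z up the shank. A 6 mm pilot drill sticks out 10 mm below the teeth, at the start into a 16 mm hole.
- saw_38: Loose 38 mm hole saw, about 210 g, teeth down in the wooden rack (a row at 88 mm pitch, any order). Dark steel cup 38 mm wide, 38 mm high; on it a bright collar 23 mm wide up to 48 mm, then the 11 mm round shank to grip, 48 to 86 mm up. Origin on the axis in the plane of the teeth, z up the shank. A 6 mm pilot drill sticks out 10 mm below the teeth, at the start into a 16 mm hole.
- saw_51: Loose 51 mm hole saw, about 270 g, teeth down in the wooden rack (a row at 88 mm pitch, any order). Dark steel cup 51 mm wide, 38 mm high; on it a bright collar 23 mm wide up to 48 mm, then the 11 mm round shank to grip, 48 to 86 mm up. Origin on the axis in the plane of the teeth, z up the shank. A 6 mm pilot drill sticks out 10 mm below the teeth, at the start into a 16 mm hole.
- saw_64: Loose 64 mm hole saw, about 340 g, teeth down in the wooden rack (a row at 88 mm pitch, any order). Dark steel cup 64 mm wide, 38 mm high; on it a bright collar 23 mm wide up to 48 mm, then the 11 mm round shank to grip, 48 to 86 mm up. Origin on the axis in the plane of the teeth, z up the shank. A 6 mm pilot drill sticks out 10 mm below the teeth, at the start into a 16 mm hole.
- holder_25: Fixed holder of the 25 mm saw: grey block 86 x 86 x 30 mm with a round well 37 mm wide, 16 mm deep; in its black floor a 20 mm hole for the pilot drill. Four holders in a row at 88 mm pitch in an aluminium carrier, any order; only the wells differ. Origin: centre of the underside, 6 mm over the bench, z up. A seated saw's teeth stand on the well floor, 14 mm above it.
- holder_38: Fixed holder of the 38 mm saw: grey block 86 x 86 x 30 mm with a round well 50 mm wide, 16 mm deep; in its black floor a 20 mm hole for the pilot drill. Four holders in a row at 88 mm pitch in an aluminium carrier, any order; only the wells differ. Origin: centre of the underside, 6 mm over the bench, z up. A seated saw's teeth stand on the well floor, 14 mm above it.
- holder_51: Fixed holder of the 51 mm saw: grey block 86 x 86 x 30 mm with a round well 63 mm wide, 16 mm deep; in its black floor a 20 mm hole for the pilot drill. Four holders in a row at 88 mm pitch in an aluminium carrier, any order; only the wells differ. Origin: centre of the underside, 6 mm over the bench, z up. A seated saw's teeth stand on the well floor, 14 mm above it.
- holder_64: Fixed holder of the 64 mm saw: grey block 86 x 86 x 30 mm with a round well 76 mm wide, 16 mm deep; in its black floor a 20 mm hole for the pilot drill. Four holders in a row at 88 mm pitch in an aluminium carrier, any order; only the wells differ. Origin: centre of the underside, 6 mm over the bench, z up. A seated saw's teeth stand on the well floor, 14 mm above it.
- fluid_bottle: Bystander: small closed white bottle with a red cap, upright between the two racks, 44 mm across, 115 mm high, 160 g. Origin at the centre of its underside. To be left standing where it is.
Mind the look-alikes: they are no part of the job. Leave any blue look-alike of the saw_38 alone.

How it is judged:
At the end, for the whole second after the job is handed in: Each of the four hole saws stands in the holder of its own size: axis within 10 mm of the holder's centre, teeth within 4 mm of the well floor, leaning less than 0.1 rad, released and at rest (horizontal distance between saw_25 and holder_25 below 0.01 m and z of saw_25 in the frame of holder_25 between 0.01 and 0.018 m and angle between each of saw_25, saw_38, saw_51, saw_64's own z axis and vertical below 0.1 rad and linear speed of each of saw_25, saw_38, saw_51, saw_64 below 0.02 m/s and angular speed of each of saw_25, saw_38, saw_51, saw_64 below 0.2 rad/s and horizontal distance between saw_38 and holder_38 below 0.01 m and z of saw_38 in the frame of holder_38 between 0.01 and 0.018 m and horizontal distance between saw_51 and holder_51 below 0.01 m and z of saw_51 in the frame of holder_51 between 0.01 and 0.018 m and horizontal distance between saw_64 and holder_64 below 0.01 m and z of saw_64 in the frame of holder_64 between 0.01 and 0.018 m); the robot touches nothing.
It fails at once if a hole saw is dropped or thrown (moves faster than 0.75 m/s out of the gripper, a free fall of some 30 mm) ((linear speed of saw_25 above 0.75 m/s and contact force between the fingers and saw_25 below 0.1 N) or (linear speed of saw_38 above 0.75 m/s and contact force between the fingers and saw_38 below 0.1 N) or (linear speed of saw_51 above 0.75 m/s and contact force between the fingers and saw_51 below 0.1 N) or (linear speed of saw_64 above 0.75 m/s and contact force between the fingers and saw_64 below 0.1 N)).
It fails at once if a hole saw is tipped over (leans more than 0.8 rad) (angle between any of saw_25, saw_38, saw_51, saw_64's own z axis and vertical above 0.8 rad).
It fails at once if the fluid bottle is pushed more than 25 mm from its place or knocked over (distance of fluid_bottle from where it was at the start of the episode above 0.025 m or angle between fluid_bottle's own z axis and vertical above 0.35 rad).
It also fails if it takes over 96 s, if anything falls off the work surface, if the arm or the gripper's body presses on something with over 40 N, if the wrist force passes 120 N, or if a joint passes its speed limit or range.

## Working session

There is one attempt and no reset: what is moved stays moved. The work goes in short steps, Python scripts to look and compute and a shell command to move; the robot and the scene stay as the last step left them, time stands still between calls to the robot, and variables do not carry over. Pictures are saved under pics/ and viewed, and the job is handed in when it is done.

```bash
mkdir -p pics; ls
python3 - <<'E'
from rig import manip
import cv2, numpy as np
print(manip.observe()); print(manip.tips_ahead)
for n in("side","top"):
    s=manip.snapshot(n)
    cv2.imwrite(f"pics/{n}0.png",cv2.cvtColor(s["frame"],cv2.COLOR_RGB2BGR))
    print(n,s["K"],s["k1"],s["position"],s["attitude"],(s["depth"]>0).mean())
    np.savez(f"pics/{n}0.npz",**s)
E
```

```text
pics
{'t': 0.0, 'qpos': array([-1.18663267,  0.33285762, -0.06469773,  1.46093218,  0.02159495,
        1.34990942, -0.08851582]), 'qd': array([-1.56996408e-03, -5.47773369e-04, -1.10825532e-03,  5.76222858e-05,
       -2.81757837e-04, -2.80906815e-04, -1.17523830e-04]), 'joint_efforts': array([-3.83614988e-04, -6.25453234e+01,  4.89763822e-02, -3.91606236e+01,
        1.62298023e-02,  9.84587939e-03, -2.99281214e-05]), 'eef_pos': array([0.24713644, 0.57367203, 0.24152918]), 'eef_rot': array([-0.69204   ,  0.69302526, -0.1429019 ,  0.14274338]), 'force': array([0.03402855, 0.06053193, 0.49678588]), 'ft_torque': array([0.01944051, 0.00640372, 0.01423029]), 'finger_gap': 0.08553892887242112}
0.011
side [[356.69323865   0.         256.3764161 ]
 [  0.         356.69323865 194.43186052]
 [  0.           0.           1.        ]] 0.03736478305543797 [ 0.22922015 -0.52515369  0.42263849] [-0.47190344  0.83436549 -0.24453383  0.14609783] 0.9959716796875
top [[430.32516897   0.         264.64829958]
 [  0.         430.32516897 184.74608344]
 [  0.           0.           1.        ]] -0.10848085591299839 [0.47635391 0.01383859 0.96593619] [-0.02041421  0.71095096 -0.7018187   0.03978069] 0.9959360758463541
```

View pics/side0.png

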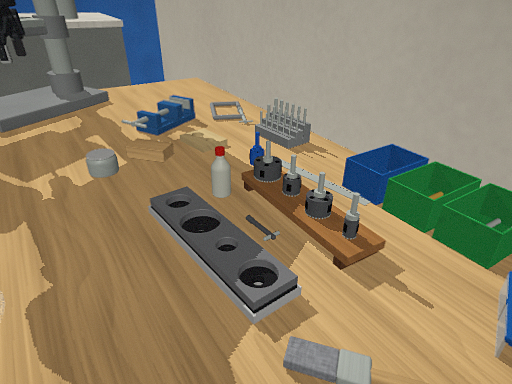

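View pics/top0.png

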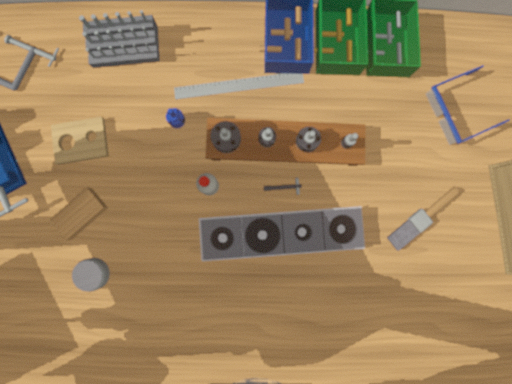

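The side view shows four saws in the wooden rack, at about (267,167), (291,184), (318,204) and (351,228). The holders are at (178,203), (200,223), (227,245) and (258,277). The bottle is at (221,172) and the blue decoy at (257,152). In the top view the saws are at (225,134), (267,134), (309,138) and (349,140), the wells at (222,238), (262,235), (303,232) and (342,229), and the bottle at (206,183). Next I'll measure.

```bash
cat > h.py <<'E'
import numpy as np, cv2
from scipy.spatial.transform import Rotation as R
def rot(q): return R.from_quat([q[1],q[2],q[3],q[0]]).as_matrix()
def cloud(s):
    h,w=s["depth"].shape
    u,v=np.meshgrid(np.arange(w),np.arange(h))
    p=np.stack([u,v],-1).reshape(-1,1,2).astype(np.float64)
    r=cv2.undistortPoints(p,s["K"],np.array([float(s["k1"]),0,0,0])).reshape(h,w,2)
    ray=np.dstack([r,np.ones((h,w))])
    return (ray*s["depth"][...,None])@rot(s["attitude"]).T+s["position"]
def onplane(s,uv,z):
    r=cv2.undistortPoints(np.array(uv,float).reshape(-1,1,2),s["K"],np.array([float(s["k1"]),0,0,0])).reshape(-1,2)
    d=np.c_[r,np.ones(len(r))]@rot(s["attitude"]).T
    c=s["position"]; return c+d*((z-c[2])/d[:,2])[:,None]
def project(s,P):
    Rm=rot(s["attitude"]); c=(np.atleast_2d(P)-s["position"])@Rm
    r=c[:,:2]/c[:,2:]; r2=(r**2).sum(1,keepdims=True); r=r*(1+float(s["k1"])*r2)
    return r@s["K"][:2,:2].T+s["K"][:2,2]
E
python3 - <<'E'
from h import *
for n in("top","side"):
    s=dict(np.load(f"pics/{n}0.npz")); P=cloud(s); s["P"]=P
    if n=="top": T=s
    else: S=s
P=T["P"]
print("bench",np.median(P[300:340,200:400,2]))
print("bench side",np.median(S["P"][180:240,80:130,2]))
print("rack top",P[128,247],P[150,290], "rail", P[255,242],P[240,283],P[246,243])
# saw rows profile: heights near each
for u,v in[(225,134),(267,134),(309,138),(349,140)]:
    w=P[v-18:v+19,u-20:u+21].reshape(-1,3)
    zm=w[:,2].max()
    print((u,v),"zmax",zm.round(4))
    top=w[w[:,2]>zm-0.012]; print(" shanktop",len(top),top.mean(0).round(4))
    for z in (0.03,0.04,0.05,0.06,0.07,0.08,0.09,0.1):
        b=w[abs(w[:,2]-z)<.005]; print("  z",z,len(b), b.mean(0).round(4) if len(b) else '')
E
```

```text
bench -0.0006414536547597605
bench side 0.0005932850983744187
rack top [0.68090126 0.02908245 0.03395472] [ 0.63317456 -0.0658929   0.0355265 ] rail [0.4041597  0.03557766 0.03672762] [ 0.43643318 -0.05322761  0.02035717] [0.42326769 0.03375749 0.03459651]
(225, 134) zmax 0.9659
 shanktop 7 [0.4764 0.0138 0.9659]
  z 0.03 226 [0.6679 0.0744 0.0338]
  z 0.04 389 [0.6638 0.0751 0.0367]
  z 0.05 22 [0.633  0.0674 0.0511]
  z 0.06 19 [0.6336 0.0612 0.0601]
  z 0.07 541 [0.6549 0.0742 0.0728]
  z 0.08 139 [0.6578 0.0759 0.0787]
  z 0.09 9 [0.6528 0.0728 0.0872]
  z 0.1 6 [0.653  0.0741 0.0991]
(267, 134) zmax 0.9659
 shanktop 11 [0.4764 0.0138 0.9659]
  z 0.03 479 [ 0.6661 -0.0138  0.0338]
  z 0.04 598 [ 0.6629 -0.0158  0.0364]
  z 0.05 13 [ 0.6419 -0.0129  0.0502]
  z 0.06 20 [ 0.6454 -0.0105  0.0599]
  z 0.07 128 [ 0.6561 -0.0131  0.0727]
  z 0.08 71 [ 0.6539 -0.0129  0.0807]
  z 0.09 13 [ 0.6542 -0.0145  0.087 ]
  z 0.1 6 [ 0.654  -0.0114  0.0994]
(309, 138) zmax 0.9659
 shanktop 8 [0.4764 0.0138 0.9659]
  z 0.03 440 [ 0.6596 -0.1089  0.0338]
  z 0.04 502 [ 0.6574 -0.1074  0.0365]
  z 0.05 26 [ 0.6402 -0.0905  0.0504]
  z 0.06 17 [ 0.6351 -0.0923  0.0598]
  z 0.07 296 [ 0.6535 -0.1013  0.0726]
  z 0.08 112 [ 0.6529 -0.1016  0.0789]
  z 0.09 12 [ 0.6511 -0.1004  0.0865]
  z 0.1 7 [ 0.6521 -0.1004  0.0984]
(349, 140) zmax 0.9659
 shanktop 4 [0.4764 0.0138 0.9659]
  z 0.03 531 [ 0.6564 -0.1919  0.0337]
  z 0.04 575 [ 0.6553 -0.1887  0.0363]
  z 0.05 16 [ 0.6458 -0.1818  0.0504]
  z 0.06 15 [ 0.6463 -0.1828  0.0613]
  z 0.07 24 [ 0.6461 -0.1845  0.0706]
  z 0.08 60 [ 0.6491 -0.1876  0.0818]
  z 0.09 6 [ 0.6489 -0.1888  0.0901]
  z 0.1 7 [ 0.6481 -0.1875  0.1022]
```

Run:
```python
import cv2
a=cv2.imread("pics/top0.png")[105:270,190:380]
cv2.imwrite("pics/topz.png",cv2.resize(a,None,fx=4,fy=3.6,interpolation=cv2.INTER_CUBIC)[:600,:800])
a=cv2.imread("pics/side0.png")[140:320,145:395]
cv2.imwrite("pics/sidez.png",cv2.resize(a,None,fx=3.2,fy=3.2,interpolation=cv2.INTER_CUBIC))
```

```text
(no output)
```

View pics/topz.png

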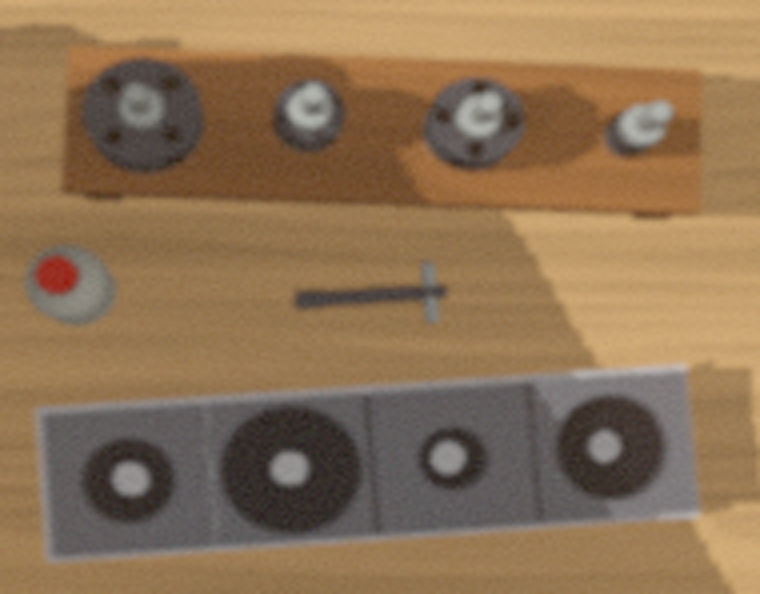

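View pics/sidez.png

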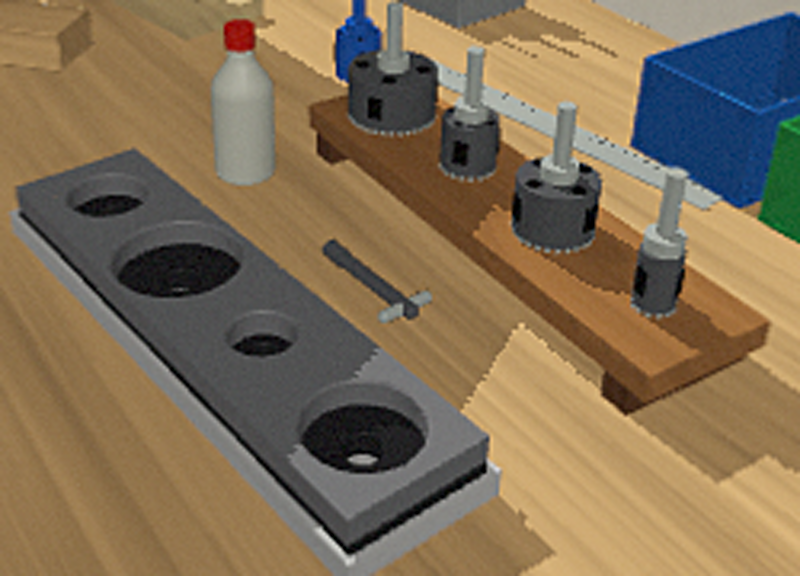

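Saws from +y (image left) to −y are 64, 38, 51 and 25. Holders in the same order are 38, 64, 25 and 51. Now I'll fit accurate centres.

```bash
cat > meas.py <<'E'
from h import *
from scipy.optimize import least_squares
def circ(p,r0=None):
    c0=p.mean(0)
    f=lambda x: np.hypot(p[:,0]-x[0],p[:,1]-x[1])-(x[2] if r0 is None else r0)
    x0=np.r_[c0,[.02]] if r0 is None else c0
    return least_squares(f,x0,loss="soft_l1",f_scale=.001).x
E
python3 - <<'E'
from meas import *
T=dict(np.load("pics/top0.npz")); S=dict(np.load("pics/side0.npz"))
PT,PS=cloud(T),cloud(S)
sv=[(.655,.075),(.654,-.013),(.6525,-.1005),(.649,-.187)]
for (x,y),d in zip(sv,(64,38,51,25)):
    # shank sides from side cam
    m=(np.hypot(PS[...,0]-x,PS[...,1]-y)<.02)&(PS[...,2]>.09)&(PS[...,2]<.117)
    a=circ(PS[m][:,:2],.0055)
    # cup top: outline from top cam
    m=((np.hypot(PT[...,0]-x,PT[...,1]-y)<d/2000+.02)&(PT[...,2]>.068)&(PT[...,2]<.078))
    c,r=cv2.minEnclosingCircle((PT[m][:,:2]*1000).astype(np.float32))
    mt=(np.hypot(PT[...,0]-x,PT[...,1]-y)<.012)&(PT[...,2]>.113)&(PT[...,2]<.128)
    print(d,"side shank",m.sum(),a.round(4),"cup enc",np.round(c,1),round(r,1),"top of shank",mt.sum(),PT[mt].mean(0).round(4) if mt.sum() else '')
    # bright blob ray
# holders
m=((abs(PT[...,0]-.43)<.09)&(PT[...,2]>.031)&(PT[...,2]<.041)&(PT[...,1]<.16)&(PT[...,1]>-.28)&(PT[...,0]<.51))
mm=m.astype(np.uint8); n,l,st,_=cv2.connectedComponentsWithStats(mm); k=1+np.argmax(st[1:,4]); mm=(l==k)
q=PT[mm]; rect=cv2.minAreaRect((q[:,:2]*1000).astype(np.float32)); print("rect",rect,"z",np.median(q[:,2]))
# wells: holes of mask
cs,hi=cv2.findContours(mm.astype(np.uint8),cv2.RETR_CCOMP,cv2.CHAIN_APPROX_NONE)
for c,h in zip(cs,hi[0]):
    if h[3]>=0 and cv2.contourArea(c)>60:
        w=onplane(T,c.reshape(-1,2),.036); print("well",circ(w[:,:2]).round(4))
# dark floor by colour
hsv=cv2.cvtColor(T["frame"],cv2.COLOR_RGB2GRAY)
for b in [(222,238),(262,235),(303,232),(342,229)]:
    pr=PT[b[1],b[0]]
    print(b,pr.round(4))
# bottle
m=(PT[...,2]>.1)&(PT[...,2]<.125)&(abs(PT[...,0]-.57)<.05)&(abs(PT[...,1]-.1)<.06); print("cap",m.sum(),PT[m].mean(0))
m=(PS[...,2]>.02)&(PS[...,2]<.06)&(abs(PS[...,0]-.57)<.04)&(abs(PS[...,1]-.11)<.05); print("bottle",circ(PS[m][:,:2],.022))
from rig import manip
o=manip.observe(); print("tool axes\n",rot(o["eef_rot"]).round(3))
E
```

```text
64 side shank 610 [0.6552 0.0742] cup enc [657.2  74.7] 32.2 top of shank 29 [0.6561 0.0746 0.1208]
38 side shank 146 [ 0.6562 -0.0143] cup enc [657.9 -13.9] 19.2 top of shank 28 [ 0.6574 -0.014   0.1203]
51 side shank 349 [ 0.6534 -0.1027] cup enc [ 654.8 -102.1] 25.5 top of shank 28 [ 0.6543 -0.1021  0.1202]
25 side shank 26 [ 0.65   -0.1895] cup enc [ 650.4 -189.2] 11.6 top of shank 27 [ 0.6495 -0.1897  0.1197]
rect ((451.2064514160156, -51.40812683105469), (86.95045471191406, 352.0393371582031), 4.839684963226318) z 0.03522473463347886
well [0.4401 0.0808 0.0259]
well [ 0.4551 -0.0944  0.0192]
well [ 0.4478 -0.0068  0.0387]
well [ 0.4625 -0.1823  0.0324]
(222, 238) [0.4388 0.0811 0.0073]
(262, 235) [ 0.4464 -0.0074  0.0065]
(303, 232) [ 0.454  -0.0987  0.0065]
(342, 229) [ 0.4614 -0.1863  0.0075]
cap 99 [0.55528973 0.11240145 0.11343734]
bottle [0.55465241 0.11268138]
tool axes
 [[ 0.918 -0.     0.396]
 [-0.396 -0.001  0.918]
 [ 0.    -1.    -0.001]]
```

Every measurement is consistent. First I'll square the tool to the world, so that tool x,y,z = world x,−z,y.

```bash
cat > st.py <<'E'
import sys
from h import *
from rig import manip
o=manip.observe(); p=o["eef_pos"]; M=rot(o["eef_rot"])
print("t",round(o["t"],2),"p",p.round(4),"gap",round(o["finger_gap"],4),"F",o["force"].round(1),"q",o["qpos"].round(2)); print("rv err",R.from_matrix(np.array([[1,0,0],[0,0,1],[0,-1,0]]).T.T@np.eye(3)).as_rotvec().round(2) if 0 else R.from_matrix(M.T@np.array([[1,0,0],[0,0,1],[0,-1,0.]])).as_rotvec().round(3))
if len(sys.argv)>3:
    g=np.array(list(map(float,sys.argv[1:4]))); print("to go, tool cm",(M.T@(g-p)*100).round(2))
E
python3 -m handwheel '[[[50,0,0,0,0,-0.1,0],[50,0,0,0,0,-0.1,0],[50,0,0,0,0,-0.1,0],[50,0,0,0,0,-0.1,0],[50,0,0,0,0,0,0]]]' 40; python3 st.py .6565 .0745 .24
```

```text
t: 0.52
eef_pos: [0.2472, 0.5738, 0.2418]
eef_rot: [-0.707, 0.707, -0.001, 0.001]
force: [-0.4, 0.4, -0.4]
finger_gap: 0.0427
t 0.52 p [0.2472 0.5738 0.2418] gap 0.0427 F [-0.4  0.4 -0.4] q [-1.14  0.34 -0.12  1.46  0.04  1.35  0.3 ]
rv err [ 0.001 -0.002 -0.   ]
to go, tool cm [ 41.03   0.21 -49.84]
```

```bash
python3 -m handwheel '[[[50,1.2,0,-1.5,0,0,0],[50,2.4,0,-2.9,0,0,0],[50,2.4,0,-2.9,0,0,0],[50,2.4,0,-2.9,0,0,0],[50,2.4,0,-2.9,0,0,0],[50,2.4,0,-2.9,0,0,0],[50,2.4,0,-2.9,0,0,0],[50,2.4,0,-2.9,0,0,0],[50,2.4,0,-2.9,0,0,0],[50,2.4,0,-2.9,0,0,0]]]'; python3 st.py .6565 .0745 .24
```

```text
t: 1.35
eef_pos: [0.4742, 0.2948, 0.2423]
eef_rot: [0.707, -0.707, 0.004, -0.004]
force: [0.7, 0.6, 0.7]
finger_gap: 0.0429
t 1.35 p [0.4742 0.2948 0.2423] gap 0.0429 F [0.7 0.6 0.7] q [-0.72  0.18  0.1   1.65 -0.02  1.31  0.94]
rv err [-0.    -0.011 -0.   ]
to go, tool cm [ 18.46   0.22 -21.83]
```

```bash
python3 -m handwheel '[[[50,2.4,0,-2.9,0,0,0],[50,2.4,0,-2.9,0,0,0],[50,2.4,0,-2.9,0,0,0],[50,2.4,0,-2.9,0,0,0],[50,2.4,0,-2.9,0,0,0],[50,2.4,1,-2.9,0,0,0],[50,2.4,2,-2.7,0,0,0],[50,1.2,2,-1.0,0,0,0],[50,0,1,0,0,0,0],[50,0,0,0,0,0,0]]]'; python3 st.py .6565 .0745 .098
```

```text
t: 2.18
eef_pos: [0.6507, 0.0833, 0.1789]
eef_rot: [-0.707, 0.708, -0.006, 0.002]
force: [-0.3, 0.9, 0.5]
finger_gap: 0.0425
t 2.18 p [0.6507 0.0833 0.1789] gap 0.0425 F [-0.3  0.9  0.5] q [-0.38  0.44  0.25  1.46 -0.11  1.25  1.44]
rv err [ 0.001 -0.011 -0.005]
to go, tool cm [ 0.63  8.09 -0.86]
```

```bash
python3 -m handwheel '[[[50,0.6,0.5,-0.85,0,-0.011,0],[50,0,1.6,0,0,0,0],[50,0,2,0,0,0,0],[50,0,2,0,0,0,0],[50,0,1.5,0,0,0,0],[50,0,0.5,0,0,0,0],[50,0,0,0,0,0,0],[50,0,0,0,0,0,0]]]'; python3 st.py .6565 .0745 .098
python3 - <<'E'
from h import *
from rig import manip
s=manip.snapshot("side"); t=manip.snapshot("top")
o=np.hstack([cv2.resize(s["frame"][90:240,200:380],None,fx=2.2,fy=2.2),cv2.resize(t["frame"][70:220,170:350],None,fx=2.2,fy=2.2)])
cv2.imwrite("pics/a1.png",o[...,::-1])
E
```

```text
t: 2.85
eef_pos: [0.6582, 0.0768, 0.1026]
eef_rot: [0.707, -0.707, -0.002, 0.001]
force: [0.6, -0.1, -0.3]
finger_gap: 0.043
t 2.85 p [0.6582 0.0768 0.1026] gap 0.043 F [ 0.6 -0.1 -0.3] q [-0.36  0.52  0.24  1.52 -0.13  1.11  1.48]
rv err [-0.001  0.005  0.001]
to go, tool cm [-0.17  0.46 -0.23]
```

View pics/a1.png

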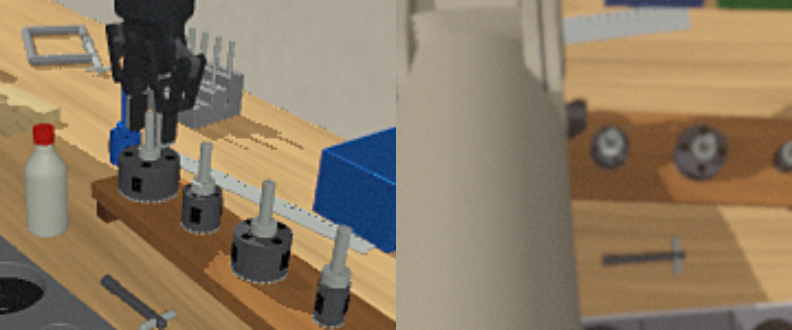

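The shank sits between the fingers at about (150,130) in the left crop, and in the top view the arm hides this saw. I'll correct the offset, then grip.

```bash
python3 -m handwheel '[[[50,-0.15,0.4,-0.2,0,0,0],[50,0,0,0,0,0,0],[25,0,0,0,0,0,0],[10,0,0,0,0,0,0],[0,0,0,0,0,0,0],[0,0,0,0,0,0,0],[0,0,0,0,0,0,0],[0,0,0,0,0,0,0]]]' 60; python3 st.py .6565 .0745 .098
```

```text
t: 3.62
eef_pos: [0.6565, 0.0738, 0.0975]
eef_rot: [0.707, -0.707, -0.002, 0.001]
force: [-0.2, 0.6, 2.5]
finger_gap: 0.0095
t 3.62 p [0.6565 0.0738 0.0975] gap 0.0095 F [-0.2  0.6  2.5] q [-0.36  0.52  0.24  1.53 -0.13  1.1   1.49]
rv err [-0.     0.004  0.   ]
to go, tool cm [-0.   -0.05  0.07]
```

```bash
python3 -m handwheel '[[[0,0,-0.5,0,0,0,0],[0,0,-1.5,0,0,0,0],[0,0,-2.5,0,0,0,0],[0,0,-2.5,0,0,0,0],[0,0,-2,0,0,0,0],[0,0,-1,0,0,0,0],[0,0,0,0,0,0,0]]]'; python3 st.py .4476 -.0072 .2
```

```text
t: 4.2
eef_pos: [0.6574, 0.0737, 0.1997]
eef_rot: [0.707, -0.707, -0.003, 0.0]
force: [-0.3, 0.0, -2.8]
finger_gap: 0.0093
t 4.2 p [0.6574 0.0737 0.1997] gap 0.0093 F [-0.3  0.  -2.8] q [-0.37  0.44  0.26  1.43 -0.11  1.29  1.47]
rv err [-0.001  0.004  0.004]
to go, tool cm [-21.01  -0.11  -8.01]
```

```bash
python3 -m handwheel '[[[0,-1,0,-0.4,0,0,0],[0,-2.4,0,-0.9,0,0,0],[0,-3,0,-1.1,0,0,0],[0,-3,0,-1.1,0,0,0],[0,-3,0,-1.2,0,0,0],[0,-3,0,-1.2,0,0,0],[0,-2.8,0,-1.1,0,0,0],[0,-2,0,-0.7,0,0,0],[0,-0.8,0,-0.3,0,0,0],[0,0,0,0,0,0,0]]]'; python3 st.py .4476 -.0072 .12
python3 - <<'E'
from h import *
from rig import manip
s=manip.snapshot("side"); t=manip.snapshot("top")
np.savez("pics/a2.npz",**s)
o=np.hstack([cv2.resize(s["frame"][90:310,120:380],None,fx=1.5,fy=1.5),cv2.resize(t["frame"][90:310,130:390],None,fx=1.5,fy=1.5)])
cv2.imwrite("pics/a2.png",o[...,::-1])
E
```

```text
t: 5.03
eef_pos: [0.4449, -0.0079, 0.1963]
eef_rot: [0.707, -0.707, -0.001, 0.002]
force: [0.6, -0.3, -2.5]
finger_gap: 0.0093
t 5.03 p [ 0.4449 -0.0079  0.1963] gap 0.0093 F [ 0.6 -0.3 -2.5] q [-0.36 -0.05  0.27  1.99  0.01  1.2   1.48]
rv err [-0.     0.003 -0.002]
to go, tool cm [0.29 7.63 0.06]
```

View pics/a2.png

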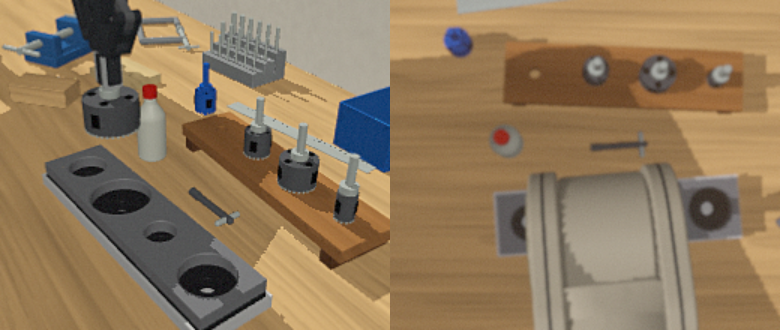

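The saw hangs upright from the gripper at (110,110) in the left crop, the bottle still stands, and the arm hides the well in the top view. I'll measure the held saw's axis against the TCP.

```bash
cat > held.py <<'E'
import sys
from meas import *
from rig import manip
# held saw axis from side camera: cup band, known radius
d=float(sys.argv[1]); o=manip.observe(); p=o["eef_pos"]
s=manip.snapshot("side"); P=cloud(s)
near=np.hypot(P[...,0]-p[0],P[...,1]-p[1])<.055
for lo,hi,r in((-.058,-.030,d/2000),):
    z=P[...,2]-p[2]; m=near&(z>lo)&(z<hi)
    pts=P[m]; zb=pts[:,2].min() if m.any() else 0
    c=circ(pts[:,:2],r); print("n",m.sum(),"axis-TCP mm",((c-p[:2])*1000).round(1))
    for a,b in((-.058,-.045),(-.042,-.03)):
        k=near&(z>a)&(z<b); print("  band",a,b,((circ(P[k][:,:2],r)-p[:2])*1000).round(1))
k=near&(P[...,2]>p[2]-.085)&(P[...,2]<p[2]-.02); print("teeth rel TCP",(np.percentile(P[k][:,2],1)-p[2]).round(4))
E
python3 held.py 64; python3 st.py .4476 -.0072 .12
```

```text
n 577 axis-TCP mm [-1.   0.4]
  band -0.058 -0.045 [-1.   0.4]
  band -0.042 -0.03 [-1.1  0.3]
teeth rel TCP -0.0602
t 5.18 p [ 0.4474 -0.0067  0.1969] gap 0.0092 F [ 0.6 -0.1 -2.9] q [-0.36 -0.04  0.27  1.98  0.01  1.2   1.48]
rv err [ 0.     0.005 -0.   ]
to go, tool cm [ 0.03  7.69 -0.05]
```

```bash
python3 -m handwheel '[[[0,0.05,1,0,0,0,0],[0,0,2,0,0,0,0],[0,0,2.2,0,0,0,0],[0,0,2.2,0,0,0,0],[0,0,1.5,0,0,0,0],[0,0,0.8,0,0,0,0],[0,0,0.4,0,0,0,0],[0,0,0,0,0,0,0],[0,0,0,0,0,0,0]]]'; python3 st.py .4480 -.0072 .082
```

```text
t: 5.93
eef_pos: [0.4478, -0.007, 0.0967]
eef_rot: [0.707, -0.707, -0.002, 0.001]
force: [0.0, -0.3, -3.4]
finger_gap: 0.0095
t 5.93 p [ 0.4478 -0.007   0.0967] gap 0.0095 F [ 0.  -0.3 -3.4] q [-0.35  0.08  0.28  2.09 -0.03  0.97  1.51]
rv err [-0.     0.004  0.001]
to go, tool cm [ 0.02  1.47 -0.02]
```

```bash
python3 -m handwheel '[[[0,0,0.4,0,0,0,0],[0,0,0.4,0,0,0,0],[0,0,0.2,0,0,0,0],[0,0,0.2,0,0,0,0],[0,0,0.1,0,0,0,0],[0,0,0,0,0,0,0],[0,0,0,0,0,0,0]]]'; python3 st.py .4480 -.0072 .082
```

```text
t: 6.52
eef_pos: [0.4473, -0.0072, 0.0833]
eef_rot: [0.707, -0.707, -0.002, 0.001]
force: [0.2, -0.1, -2.9]
finger_gap: 0.0094
t 6.52 p [ 0.4473 -0.0072  0.0833] gap 0.0094 F [ 0.2 -0.1 -2.9] q [-0.35  0.1   0.28  2.1  -0.04  0.94  1.52]
rv err [-0.     0.004  0.   ]
to go, tool cm [ 0.07  0.13 -0.  ]
```

```bash
python3 -m handwheel '[[[0,0,0.1,0,0,0,0],[0,0,0.05,0,0,0,0],[0,0,0,0,0,0,0]]]'; python3 -m handwheel '[[[0,0,0.1,0,0,0,0],[0,0,0,0,0,0,0]]]';python3 st.py .4480 -.0072 .082
```

```text
t: 6.77
eef_pos: [0.4472, -0.0071, 0.0817]
eef_rot: [0.707, -0.707, -0.001, 0.001]
force: [0.5, 0.8, -3.9]
finger_gap: 0.0093
t: 6.93
eef_pos: [0.4474, -0.0071, 0.0814]
eef_rot: [0.707, -0.707, -0.002, 0.001]
force: [-4.3, 0.6, 6.5]
finger_gap: 0.0098
t 6.93 p [ 0.4474 -0.0071  0.0814] gap 0.0098 F [-4.3  0.6  6.5] q [-0.35  0.11  0.28  2.11 -0.04  0.93  1.52]
rv err [-0.     0.004  0.   ]
to go, tool cm [ 0.06 -0.06 -0.01]
```

Contact at TCP z = 0.0814, which matches the well floor. Releasing.

```bash
python3 -m handwheel '[[[8,0,-0.05,0,0,0,0],[15,0,0,0,0,0,0],[25,0,0,0,0,0,0],[40,0,0,0,0,0,0],[50,0,0,0,0,0,0],[50,0,0,0,0,0,0],[50,0,-0.5,0,0,0,0]]]'; python3 st.py .4480 -.0072 .2
```

```text
t: 7.52
eef_pos: [0.4467, -0.0072, 0.0858]
eef_rot: [-0.707, 0.707, 0.001, -0.002]
force: [-0.3, -1.2, 0.6]
finger_gap: 0.0423
t 7.52 p [ 0.4467 -0.0072  0.0858] gap 0.0423 F [-0.3 -1.2  0.6] q [-0.35  0.1   0.28  2.1  -0.03  0.95  1.52]
rv err [ 0.     0.004 -0.001]
to go, tool cm [  0.11 -11.42  -0.  ]
```

```bash
python3 -m handwheel '[[[50,0,-2,0,0,0,0],[50,0,-3,0,0,0,0],[50,0,-3,0,0,0,0],[50,0,-2,0,0,0,0],[50,0,-0.5,0,0,0,0],[50,0,0,0,0,0,0]]]'; python3 st.py .657 -.0141 .2
```

```text
t: 8.02
eef_pos: [0.4482, -0.0071, 0.193]
eef_rot: [0.707, -0.707, -0.003, 0.0]
force: [0.7, -0.2, -0.1]
finger_gap: 0.0429
t 8.02 p [ 0.4482 -0.0071  0.193 ] gap 0.0429 F [ 0.7 -0.2 -0.1] q [-0.36 -0.04  0.27  1.99  0.01  1.19  1.48]
rv err [-0.001  0.004  0.003]
to go, tool cm [20.88 -0.63 -0.79]
```

```bash
python3 -m handwheel '[[[50,1.4,0,0,0,0,0],[50,3,0,-0.1,0,0,0],[50,3.2,0,-0.1,0,0,0],[50,3.2,0,-0.1,0,0,0],[50,3.2,0,-0.1,0,0,0],[50,3.2,0.5,-0.1,0,0,0],[50,2.4,1,-0.1,0,0,0],[50,1.2,1,-0.1,0,0,0],[50,0,0.5,0,0,0,0],[50,0,0,0,0,0,0]]]'; python3 -m handwheel '[[[50,0,0,0,0,0,0]]]' >/dev/null; python3 st.py .657 -.0141 .098
```

```text
t: 8.85
eef_pos: [0.6538, -0.0136, 0.158]
eef_rot: [-0.707, 0.707, -0.0, -0.003]
force: [-0.2, 0.7, 0.3]
finger_gap: 0.0426
t 8.93 p [ 0.6541 -0.0135  0.1604] gap 0.0429 F [-0.4 -0.  -0.1] q [-0.28  0.46  0.31  1.49 -0.15  1.22  1.63]
rv err [ 0.     0.004 -0.002]
to go, tool cm [ 0.3   6.24 -0.07]
```

```bash
python3 -m handwheel '[[[50,0.3,0.7,-0.05,0,0,0],[50,0,1.5,0,0,0,0],[50,0,1.8,0,0,0,0],[50,0,1.3,0,0,0,0],[50,0,0.6,0,0,0,0],[50,0,0.3,0,0,0,0],[50,0,0,0,0,0,0],[50,0,0,0,0,0,0]]]'; python3 st.py .657 -.0141 .098
```

```text
t: 9.6
eef_pos: [0.6587, -0.0138, 0.1001]
eef_rot: [0.707, -0.707, -0.002, 0.001]
force: [0.3, 0.1, -0.3]
finger_gap: 0.0425
t 9.6 p [ 0.6587 -0.0138  0.1001] gap 0.0425 F [ 0.3  0.1 -0.3] q [-0.27  0.52  0.3   1.54 -0.17  1.11  1.64]
rv err [-0.     0.004  0.001]
to go, tool cm [-0.17  0.21 -0.03]
```

```bash
python3 -m handwheel '[[[50,-0.1,0.2,-0.05,0,0,0],[40,0,0,0,0,0,0],[25,0,0,0,0,0,0],[10,0,0,0,0,0,0],[0,0,0,0,0,0,0],[0,0,0,0,0,0,0],[0,0,0,0,0,0,0],[0,0,0,0,0,0,0]]]' 60; python3 st.py .657 -.0141 .098
```

```text
t: 10.27
eef_pos: [0.6576, -0.0143, 0.0978]
eef_rot: [0.707, -0.707, -0.002, 0.001]
force: [-1.2, -0.2, 4.4]
finger_gap: 0.0092
t 10.27 p [ 0.6576 -0.0143  0.0978] gap 0.0092 F [-1.2 -0.2  4.4] q [-0.27  0.52  0.3   1.54 -0.17  1.1   1.64]
rv err [-0.     0.004  0.001]
to go, tool cm [-0.06 -0.02  0.02]
```

```bash
python3 -m handwheel '[[[0,0,-0.5,0,0,0,0],[0,0,-1.5,0,0,0,0],[0,0,-2.5,0,0,0,0],[0,0,-2.5,0,0,0,0],[0,0,-2,0,0,0,0],[0,0,-1,0,0,0,0],[0,0,0,0,0,0,0]]]'; python3 st.py .4402 .0805 .2
```

```text
t: 10.85
eef_pos: [0.6581, -0.0143, 0.1994]
eef_rot: [0.707, -0.707, -0.003, 0.0]
force: [0.8, 0.7, -2.5]
finger_gap: 0.0092
t 10.85 p [ 0.6581 -0.0143  0.1994] gap 0.0092 F [ 0.8  0.7 -2.5] q [-0.28  0.43  0.32  1.44 -0.14  1.28  1.62]
rv err [-0.     0.004  0.003]
to go, tool cm [-21.75  -0.12   9.57]
```

```bash
python3 -m handwheel '[[[0,-1,0,0.4,0,0,0],[0,-2.4,0,1,0,0,0],[0,-3,0,1.3,0,0,0],[0,-3.1,0,1.4,0,0,0],[0,-3.2,0,1.4,0,0,0],[0,-3.2,0,1.4,0,0,0],[0,-3,0,1.4,0,0,0],[0,-2,0,0.9,0,0,0],[0,-0.8,0,0.4,0,0,0],[0,0,0,0,0,0,0]]]';python3 held.py 38; python3 st.py .4402 .0805 .12
```

```text
t: 11.68
eef_pos: [0.4379, 0.0817, 0.1962]
eef_rot: [0.707, -0.707, -0.002, 0.003]
force: [0.8, -0.4, -2.9]
finger_gap: 0.0092
n 291 axis-TCP mm [-0.8  0. ]
  band -0.058 -0.045 [-0.7  0.2]
  band -0.042 -0.03 [-1.  -0.1]
teeth rel TCP -0.0611
t 11.73 p [0.4393 0.081  0.1965] gap 0.0094 F [ 0.2 -1.1 -2.8] q [-0.5  -0.04  0.22  1.98  0.01  1.2   1.28]
rv err [ 0.     0.005 -0.001]
to go, tool cm [ 0.09  7.65 -0.05]
```

```bash
python3 -m handwheel '[[[0,0.05,1,-0.05,0,0,0],[0,0,2,0,0,0,0],[0,0,2.2,0,0,0,0],[0,0,2.2,0,0,0,0],[0,0,1.5,0,0,0,0],[0,0,0.8,0,0,0,0],[0,0,0.4,0,0,0,0],[0,0,0,0,0,0,0],[0,0,0,0,0,0,0]]]'; python3 st.py .4405 .0805 .082
```

```text
t: 12.48
eef_pos: [0.441, 0.0801, 0.0966]
eef_rot: [0.707, -0.707, -0.002, 0.001]
force: [1.0, -0.3, -1.0]
finger_gap: 0.0093
t 12.48 p [0.441  0.0801 0.0966] gap 0.0093 F [ 1.  -0.3 -1. ] q [-0.5   0.08  0.22  2.09 -0.02  0.97  1.31]
rv err [-0.     0.004  0.001]
to go, tool cm [-0.05  1.46  0.04]
```

```bash
python3 -m handwheel '[[[0,0,0.4,0,0,0,0],[0,0,0.4,0,0,0,0],[0,0,0.3,0,0,0,0],[0,0,0.2,0,0,0,0],[0,0,0.1,0,0,0,0],[0,0,0,0,0,0,0],[0,0,0,0,0,0,0]]]'; python3 -m handwheel '[[[0,0,0.1,0,0,0,0],[0,0,0,0,0,0,0]]]'
```

```text
t: 13.07
eef_pos: [0.4404, 0.0804, 0.0823]
eef_rot: [0.707, -0.707, -0.002, 0.001]
force: [-0.2, 0.1, -2.1]
finger_gap: 0.0092
t: 13.23
eef_pos: [0.4407, 0.0804, 0.0816]
eef_rot: [0.707, -0.707, -0.002, 0.001]
force: [-1.6, -0.2, 0.8]
finger_gap: 0.009
```

Contact is just starting, so one more small step and then release.

```bash
python3 -m handwheel '[[[0,0,0.05,0,0,0,0],[0,0,0,0,0,0,0]]]'; python3 -m handwheel '[[[8,0,0,0,0,0,0],[15,0,0,0,0,0,0],[25,0,0,0,0,0,0],[40,0,0,0,0,0,0],[50,0,0,0,0,0,0],[50,0,0,0,0,0,0],[50,0,-0.5,0,0,0,0]]]'; python3 -m handwheel '[[[50,0,-2,0,0,0,0],[50,0,-3,0,0,0,0],[50,0,-3,0,0,0,0],[50,0,-2,0,0,0,0],[50,0,-0.5,0,0,0,0],[50,0,0,0,0,0,0]]]'; python3 st.py .6545 -.1023 .2
```

```text
t: 13.4
eef_pos: [0.4408, 0.0804, 0.0816]
eef_rot: [0.707, -0.707, -0.002, 0.001]
force: [-3.2, -1.7, 8.0]
finger_gap: 0.0092
t: 13.98
eef_pos: [0.4398, 0.0802, 0.0852]
eef_rot: [-0.707, 0.707, 0.001, -0.002]
force: [-0.5, -0.3, -0.1]
finger_gap: 0.043
t: 14.48
eef_pos: [0.4413, 0.0806, 0.1925]
eef_rot: [0.708, -0.707, -0.003, 0.0]
force: [-0.3, -0.4, 0.7]
finger_gap: 0.0426
t 14.48 p [0.4413 0.0806 0.1925] gap 0.0426 F [-0.3 -0.4  0.7] q [-0.5  -0.03  0.22  1.98  0.01  1.19  1.29]
rv err [-0.001  0.004  0.003]
to go, tool cm [ 21.25  -0.71 -18.38]
```

```bash
python3 -m handwheel '[[[50,1.1,0,-0.9,0,0,0],[50,2.2,0,-1.9,0,0,0],[50,2.6,0,-2.3,0,0,0],[50,2.6,0,-2.3,0,0,0],[50,2.6,0,-2.3,0,0,0],[50,2.6,0,-2.3,0,0,0],[50,2.6,0,-2.3,0,0,0],[50,2.6,0,-2.2,0,0,0],[50,1.6,0,-1.2,0,0,0],[50,0.7,0,-0.6,0,0,0]]]'; python3 -m handwheel '[[[50,0,1,0,0,0,0],[50,0,1,0,0,0,0]]]' >/dev/null; python3 st.py .6548 -.1023 .098;python3 - <<'E'
from h import *
from rig import manip
s=manip.snapshot("side"); t=manip.snapshot("top")
o=np.hstack([cv2.resize(s["frame"][90:310,120:380],None,fx=1.5,fy=1.5),cv2.resize(t["frame"][90:310,130:390],None,fx=1.5,fy=1.5)])
cv2.imwrite("pics/a3.png",o[...,::-1])
E
```

```text
t: 15.32
eef_pos: [0.6537, -0.1043, 0.1883]
eef_rot: [-0.707, 0.708, -0.0, -0.002]
force: [-0.0, -0.1, 0.0]
finger_gap: 0.0429
t 15.48 p [ 0.6525 -0.1013  0.1691] gap 0.0428 F [-0.6  1.  -0.3] q [-0.2   0.47  0.39  1.47 -0.18  1.24  1.79]
rv err [-0.     0.004 -0.001]
to go, tool cm [ 0.23  7.11 -0.1 ]
```

View pics/a3.png

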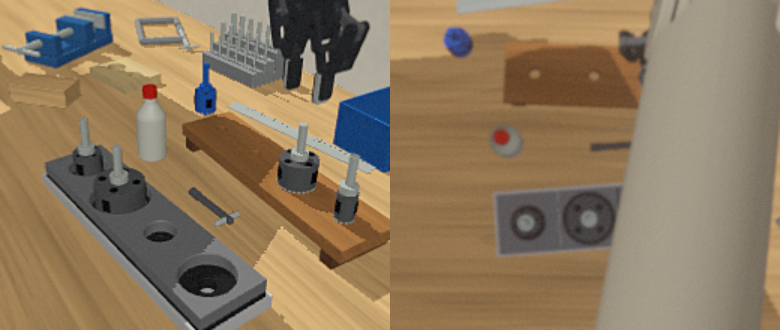

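Both saws stand upright in their wells, saw 38 at (527,220) and saw 64 at (588,217) in the top crop. The bottle hasn't moved. Next is saw 51.

```bash
python3 -m handwheel '[[[50,0.2,0.7,-0.1,0,0,0],[50,0,1.5,0,0,0,0],[50,0,2,0,0,0,0],[50,0,1.5,0,0,0,0],[50,0,0.8,0,0,0,0],[50,0,0.4,0,0,0,0],[50,0,0,0,0,0,0],[50,0,0,0,0,0,0]]]'; python3 st.py .6545 -.1023 .098
```

```text
t: 16.25
eef_pos: [0.6555, -0.1027, 0.1026]
eef_rot: [0.707, -0.707, -0.002, 0.001]
force: [0.5, -0.2, 0.2]
finger_gap: 0.0427
t 16.25 p [ 0.6555 -0.1027  0.1026] gap 0.0427 F [ 0.5 -0.2  0.2] q [-0.19  0.54  0.37  1.53 -0.21  1.12  1.81]
rv err [-0.     0.004  0.001]
to go, tool cm [-0.1   0.46  0.04]
```

```bash
python3 -m handwheel '[[[50,-0.05,0.4,0,0,0,0],[40,0,0,0,0,0,0],[25,0,0,0,0,0,0],[10,0,0,0,0,0,0],[0,0,0,0,0,0,0],[0,0,0,0,0,0,0],[0,0,0,0,0,0,0],[0,0,0,0,0,0,0]]]' 60; python3 -m handwheel '[[[0,0,-0.5,0,0,0,0],[0,0,-1.5,0,0,0,0],[0,0,-2.5,0,0,0,0],[0,0,-2.5,0,0,0,0],[0,0,-2,0,0,0,0],[0,0,-1,0,0,0,0],[0,0,0,0,0,0,0]]]'; python3 st.py .4627 -.1825 .2
```

```text
t: 16.92
eef_pos: [0.6549, -0.1029, 0.0982]
eef_rot: [-0.707, 0.707, 0.002, -0.001]
force: [-0.8, 0.0, 3.6]
finger_gap: 0.0096
t: 17.5
eef_pos: [0.6555, -0.1029, 0.2]
eef_rot: [0.707, -0.707, -0.003, 0.0]
force: [-0.1, -0.0, -2.5]
finger_gap: 0.0094
t 17.5 p [ 0.6555 -0.1029  0.2   ] gap 0.0094 F [-0.1 -0.  -2.5] q [-0.2   0.45  0.4   1.43 -0.18  1.29  1.78]
rv err [-0.     0.004  0.003]
to go, tool cm [-19.32  -0.06  -7.88]
```

```bash
python3 -m handwheel '[[[0,-0.9,0,-0.4,0,0,0],[0,-2,0,-0.8,0,0,0],[0,-2.7,0,-1.1,0,0,0],[0,-2.8,0,-1.1,0,0,0],[0,-2.8,0,-1.2,0,0,0],[0,-2.8,0,-1.2,0,0,0],[0,-2.7,0,-1.1,0,0,0],[0,-1.8,0,-0.7,0,0,0],[0,-0.8,0,-0.3,0,0,0],[0,0,0,0,0,0,0]]]';python3 held.py 51; python3 st.py .4627 -.1825 .12
```

```text
t: 18.33
eef_pos: [0.4601, -0.1832, 0.1968]
eef_rot: [0.707, -0.707, -0.0, 0.001]
force: [0.9, 0.3, -2.5]
finger_gap: 0.0095
n 635 axis-TCP mm [-1.4  0.3]
  band -0.058 -0.045 [-1.3  0.4]
  band -0.042 -0.03 [-1.4  0.3]
teeth rel TCP -0.0607
t 18.38 p [ 0.4617 -0.1823  0.1971] gap 0.0092 F [ 0.9  0.5 -3.4] q [-0.15  0.07  0.46  1.88 -0.03  1.2   1.89]
rv err [-0.001  0.004 -0.   ]
to go, tool cm [ 0.1   7.71 -0.03]
```

```bash
python3 -m handwheel '[[[0,0.05,1,0,0,0,0],[0,0,2,0,0,0,0],[0,0,2.2,0,0,0,0],[0,0,2.2,0,0,0,0],[0,0,1.5,0,0,0,0],[0,0,0.8,0,0,0,0],[0,0,0.4,0,0,0,0],[0,0,0,0,0,0,0],[0,0,0,0,0,0,0]]]'; python3 st.py .4630 -.1825 .082
```

```text
t: 19.13
eef_pos: [0.4632, -0.1825, 0.0971]
eef_rot: [-0.707, 0.707, 0.002, -0.001]
force: [0.2, -0.7, -2.4]
finger_gap: 0.0091
t 19.13 p [ 0.4632 -0.1825  0.0971] gap 0.0091 F [ 0.2 -0.7 -2.4] q [-0.13  0.2   0.46  1.98 -0.1   0.98  1.95]
rv err [0.    0.005 0.001]
to go, tool cm [-0.02  1.51  0.  ]
```

```bash
python3 -m handwheel '[[[0,0,0.4,0,0,0,0],[0,0,0.4,0,0,0,0],[0,0,0.3,0,0,0,0],[0,0,0.2,0,0,0,0],[0,0,0.15,0,0,0,0],[0,0,0,0,0,0,0],[0,0,0,0,0,0,0]]]'; python3 -m handwheel '[[[0,0,0.1,0,0,0,0],[0,0,0,0,0,0,0]]]'
```

```text
t: 19.72
eef_pos: [0.4626, -0.1826, 0.0823]
eef_rot: [0.707, -0.707, -0.002, 0.001]
force: [-0.0, -0.2, -3.2]
finger_gap: 0.0091
t: 19.88
eef_pos: [0.4628, -0.1827, 0.0821]
eef_rot: [0.707, -0.707, -0.002, 0.001]
force: [-3.5, 1.4, 9.0]
finger_gap: 0.0093
```

Contact (+12 N). Releasing.

```bash
python3 -m handwheel '[[[8,0,-0.05,0,0,0,0],[15,0,0,0,0,0,0],[25,0,0,0,0,0,0],[40,0,0,0,0,0,0],[50,0,0,0,0,0,0],[50,0,0,0,0,0,0],[50,0,-0.5,0,0,0,0]]]'; python3 -m handwheel '[[[50,0,-2,0,0,0,0],[50,0,-3,0,0,0,0],[50,0,-3,0,0,0,0],[50,0,-2,0,0,0,0],[50,0,-0.5,0,0,0,0],[50,0,0,0,0,0,0]]]'; python3 st.py .6502 -.1894 .2
```

```text
t: 20.47
eef_pos: [0.462, -0.1824, 0.0862]
eef_rot: [0.707, -0.707, -0.001, 0.002]
force: [-0.5, 0.4, -0.2]
finger_gap: 0.0428
t: 20.97
eef_pos: [0.4634, -0.1828, 0.1935]
eef_rot: [-0.707, 0.707, 0.003, -0.0]
force: [-0.0, -0.5, -1.0]
finger_gap: 0.0422
t 20.97 p [ 0.4634 -0.1828  0.1935] gap 0.0422 F [-0.  -0.5 -1. ] q [-0.16  0.08  0.47  1.88 -0.04  1.19  1.9 ]
rv err [0.    0.004 0.003]
to go, tool cm [18.68 -0.59 -0.73]
```

```bash
python3 -m handwheel '[[[50,1,0,0,0,0,0],[50,2.2,0,-0.1,0,0,0],[50,3,0,-0.1,0,0,0],[50,3,0,-0.1,0,0,0],[50,3,0,-0.1,0,0,0],[50,3,0.5,-0.1,0,0,0],[50,2.1,1,-0.1,0,0,0],[50,1,1,0,0,0,0],[50,0,0.5,0,0,0,0],[50,0,0,0,0,0,0]]]'; python3 -m handwheel '[[[50,0,0,0,0,0,0]]]' >/dev/null; python3 st.py .650 -.1894 .098
python3 - <<'E'
from meas import *
from rig import manip
s=manip.snapshot("side"); P=cloud(s)
m=(np.hypot(P[...,0]-.65,P[...,1]+.19)<.02)&(P[...,2]>.09)&(P[...,2]<.117)
print(m.sum(),circ(P[m][:,:2],.0055))
m=(np.hypot(P[...,0]-.65,P[...,1]+.19)<.03)&(P[...,2]>.04)&(P[...,2]<.068)
print(m.sum(),circ(P[m][:,:2],.0125))
E
```

```text
t: 21.8
eef_pos: [0.6445, -0.1874, 0.1581]
eef_rot: [0.707, -0.707, 0.0, 0.003]
force: [-0.5, 0.5, -0.3]
finger_gap: 0.0427
t 21.88 p [ 0.6446 -0.188   0.1606] gap 0.0427 F [-1.2 -0.5 -0.2] q [-0.1   0.51  0.44  1.45 -0.22  1.24  1.94]
rv err [-0.     0.004 -0.002]
to go, tool cm [ 0.55  6.26 -0.14]
91 [ 0.64998527 -0.18937598]
201 [ 0.65009737 -0.18933309]
```

```bash
python3 -m handwheel '[[[50,0.4,0.7,-0.15,0,0,0],[50,0.1,1.5,0,0,0,0],[50,0,1.8,0,0,0,0],[50,0,1.3,0,0,0,0],[50,0,0.6,0,0,0,0],[50,0,0.2,0,0,0,0],[50,0,0,0,0,0,0],[50,0,0,0,0,0,0]]]'; python3 st.py .6508 -.1895 .098
```

```text
t: 22.6
eef_pos: [0.651, -0.1895, 0.1017]
eef_rot: [-0.707, 0.707, 0.002, -0.001]
force: [0.3, 0.1, -0.0]
finger_gap: 0.0428
t 22.6 p [ 0.651  -0.1895  0.1017] gap 0.0428 F [ 0.3  0.1 -0. ] q [-0.08  0.57  0.42  1.48 -0.25  1.14  1.96]
rv err [0.    0.004 0.001]
to go, tool cm [-0.02  0.37 -0.  ]
```

```bash
python3 -m handwheel '[[[50,0,0.35,0,0,0,0],[40,0,0,0,0,0,0],[25,0,0,0,0,0,0],[10,0,0,0,0,0,0],[0,0,0,0,0,0,0],[0,0,0,0,0,0,0],[0,0,0,0,0,0,0],[0,0,0,0,0,0,0]]]' 60; python3 -m handwheel '[[[0,0,-0.5,0,0,0,0],[0,0,-1.5,0,0,0,0],[0,0,-2.5,0,0,0,0],[0,0,-2.5,0,0,0,0],[0,0,-2,0,0,0,0],[0,0,-1,0,0,0,0],[0,0,0,0,0,0,0]]]'; python3 st.py .4553 -.0948 .2
```

```text
t: 23.27
eef_pos: [0.6507, -0.1893, 0.0976]
eef_rot: [0.707, -0.707, -0.002, 0.001]
force: [-0.7, -0.4, 2.9]
finger_gap: 0.0094
t: 23.85
eef_pos: [0.6514, -0.1897, 0.1998]
eef_rot: [-0.707, 0.707, 0.003, -0.0]
force: [0.5, -0.4, -1.5]
finger_gap: 0.0096
t 23.85 p [ 0.6514 -0.1897  0.1998] gap 0.0096 F [ 0.5 -0.4 -1.5] q [-0.1   0.49  0.45  1.38 -0.21  1.31  1.93]
rv err [0.001 0.004 0.004]
to go, tool cm [-19.57  -0.1    9.57]
```

```bash
python3 -m handwheel '[[[0,-0.9,0,0.4,0,0,0],[0,-2,0,1,0,0,0],[0,-2.7,0,1.3,0,0,0],[0,-2.8,0,1.4,0,0,0],[0,-2.9,0,1.4,0,0,0],[0,-2.9,0,1.4,0,0,0],[0,-2.7,0,1.4,0,0,0],[0,-1.8,0,0.9,0,0,0],[0,-0.8,0,0.4,0,0,0],[0,0,0,0,0,0,0]]]';python3 held.py 25; python3 st.py .4553 -.0948 .12
```

```text
t: 24.68
eef_pos: [0.4537, -0.0932, 0.1965]
eef_rot: [0.707, -0.707, -0.002, 0.002]
force: [0.9, -0.2, -0.1]
finger_gap: 0.0089
n 265 axis-TCP mm [-0.1  0.1]
  band -0.058 -0.045 [-0.1  0.2]
  band -0.042 -0.03 [-0.2  0. ]
teeth rel TCP -0.0686
t 24.73 p [ 0.4549 -0.0939  0.1968] gap 0.0094 F [-0.8 -0.2 -2.1] q [-0.3  -0.01  0.41  1.95  0.    1.2   1.68]
rv err [-0.     0.005 -0.   ]
to go, tool cm [ 0.04  7.68 -0.1 ]
```

```bash
python3 -m handwheel '[[[0,0,1,-0.05,0,0,0],[0,0,2,0,0,0,0],[0,0,2.2,0,0,0,0],[0,0,2.2,0,0,0,0],[0,0,1.5,0,0,0,0],[0,0,0.8,0,0,0,0],[0,0,0,0,0,0,0],[0,0,0,0,0,0,0]]]'; python3 st.py .4548 -.0948 .082; python3 held.py 25
python3 - <<'E'
from h import *
from rig import manip
s=manip.snapshot("side")
cv2.imwrite("pics/a4.png",cv2.resize(s["frame"][150:310,140:340],None,fx=3.5,fy=3.5)[...,::-1])
E
```

```text
t: 25.4
eef_pos: [0.4554, -0.0951, 0.1]
eef_rot: [-0.707, 0.707, 0.001, -0.002]
force: [-0.5, 0.3, -1.4]
finger_gap: 0.0091
t 25.4 p [ 0.4554 -0.0951  0.1   ] gap 0.0091 F [-0.5  0.3 -1.4] q [-0.29  0.12  0.42  2.05 -0.06  0.98  1.74]
rv err [ 0.001  0.004 -0.001]
to go, tool cm [-0.06  1.8   0.03]
n 201 axis-TCP mm [-0.2  0.1]
  band -0.058 -0.045 [-0.2  0.3]
  band -0.042 -0.03 [-0.2  0.1]
teeth rel TCP -0.084
```

View pics/a4.png

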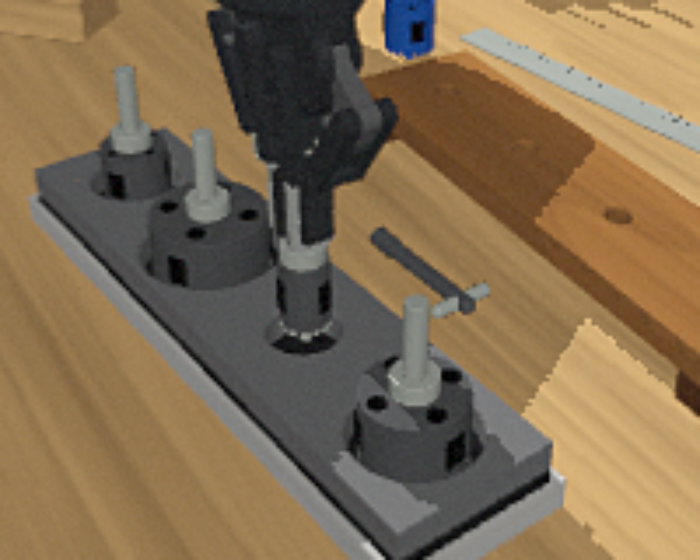

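Saw 25 hangs centred over its well at (304,335), and the other three are seated. Lowering.

```bash
python3 -m handwheel '[[[0,-0.05,0.4,0,0,0,0],[0,0,0.4,0,0,0,0],[0,0,0.4,0,0,0,0],[0,0,0.3,0,0,0,0],[0,0,0.15,0,0,0,0],[0,0,0.1,0,0,0,0],[0,0,0,0,0,0,0],[0,0,0,0,0,0,0]]]'; python3 -m handwheel '[[[0,0,0.1,0,0,0,0],[0,0,0,0,0,0,0]]]'
```

```text
t: 26.17
eef_pos: [0.4547, -0.0946, 0.0828]
eef_rot: [0.707, -0.707, -0.002, 0.001]
force: [-0.6, 0.1, -2.5]
finger_gap: 0.0098
t: 26.33
eef_pos: [0.4547, -0.0946, 0.0818]
eef_rot: [0.707, -0.707, -0.002, 0.001]
force: [-0.3, -0.2, -1.7]
finger_gap: 0.0095
```

```bash
python3 -m handwheel '[[[0,0,0.1,0,0,0,0],[0,0,0,0,0,0,0]]]'
```

```text
t: 26.5
eef_pos: [0.455, -0.0946, 0.0814]
eef_rot: [0.707, -0.707, -0.002, 0.001]
force: [-2.2, 0.9, 7.2]
finger_gap: 0.0091
```

Contact. Release and back off clear, then do a final check.

```bash
python3 -m handwheel '[[[8,0,-0.05,0,0,0,0],[15,0,0,0,0,0,0],[25,0,0,0,0,0,0],[40,0,0,0,0,0,0],[50,0,0,0,0,0,0],[50,0,0,0,0,0,0],[50,0,-0.5,0,0,0,0]]]'; python3 -m handwheel '[[[50,0,-2,0,0,0,0],[50,0,-3,0,0,0,0],[50,0,-3,0,0,0,0],[50,0,-3,0,0,0,0],[50,0,-2,0,0,0,0],[50,0,-0.5,0,0,0,0],[50,0,0,0,0,0,0]]]'; python3 -m handwheel '[[[50,0,0,1.5,0,0,0],[50,0,0,3,0,0,0],[50,0,0,4,0,0,0],[50,0,0,4,0,0,0],[50,0,0,4,0,0,0],[50,0,0,4,0,0,0],[50,0,0,4,0,0,0],[50,0,0,4,0,0,0],[50,0,0,2,0,0,0],[50,0,0,0,0,0,0]]]'
python3 - <<'E'
from meas import *
from rig import manip
s=manip.snapshot("side"); t=manip.snapshot("top"); PS,PT=cloud(s),cloud(t)
H={38:(.4402,.0805),64:(.4476,-.0072),25:(.4550,-.0948),51:(.4624,-.1825)}
for d,(x,y) in H.items():
    out=[]
    for a,b,r in((.075,.104,.0055),(.04,.055,d/2000)):
        m=(np.hypot(PS[...,0]-x,PS[...,1]-y)<r+.012)&(PS[...,2]>a)&(PS[...,2]<b)
        out.append(((circ(PS[m][:,:2],r)-[x,y])*1000).round(1))
    m=(np.hypot(PS[...,0]-x,PS[...,1]-y)<.02)&(PS[...,2]>.075); ztop=np.percentile(PS[m][:,2],98)
    m=(np.hypot(PT[...,0]-x,PT[...,1]-y)<d/2000+.005)&(PT[...,2]>.05)&(PT[...,2]<.064); zc=np.median(PT[m][:,2])
    c,r=cv2.minEnclosingCircle((PT[m][:,:2]*1000).astype(np.float32))
    print(d,"side shank,cup off mm",out,"shank top z (.106)",ztop.round(4),"cup top z(.058)",zc.round(4),"top cam off",(np.array(c)-np.array([x,y])*1000).round(1))
m=(PS[...,2]>.02)&(PS[...,2]<.06)&(abs(PS[...,0]-.57)<.04)&(abs(PS[...,1]-.11)<.05); print("bottle",circ(PS[m][:,:2],.022))
o=np.hstack([cv2.resize(s["frame"][90:310,120:380],None,fx=1.5,fy=1.5),cv2.resize(t["frame"][90:310,130:390],None,fx=1.5,fy=1.5)])
cv2.imwrite("pics/a5.png",o[...,::-1])
E
```

```text
t: 27.08
eef_pos: [0.4541, -0.0946, 0.0857]
eef_rot: [0.707, -0.707, -0.001, 0.002]
force: [-0.4, -0.0, -0.9]
finger_gap: 0.0428
t: 27.67
eef_pos: [0.4554, -0.0947, 0.2229]
eef_rot: [0.707, -0.707, -0.003, 0.0]
force: [0.0, -0.0, -0.7]
finger_gap: 0.0427
t: 28.5
eef_pos: [0.4514, 0.2154, 0.2194]
eef_rot: [-0.707, 0.707, 0.003, -0.005]
force: [-0.0, -0.3, -1.2]
finger_gap: 0.0425
38 side shank,cup off mm [array([-0.3,  0.1]), array([-0.2,  0.1])] shank top z (.106) 0.1066 cup top z(.058) 0.0574 top cam off [0.9 0.9]
64 side shank,cup off mm [array([-1.3,  0.4]), array([-1.1,  0.7])] shank top z (.106) 0.1067 cup top z(.058) 0.0574 top cam off [0.1 1. ]
25 side shank,cup off mm [array([-0.5,  0.3]), array([-0.2,  0.1])] shank top z (.106) 0.1067 cup top z(.058) 0.0564 top cam off [0.8 0.6]
51 side shank,cup off mm [array([-1. ,  0.1]), array([-0.9,  0.3])] shank top z (.106) 0.107 cup top z(.058) 0.0571 top cam off [-0.5  0.4]
bottle [0.55461948 0.11262928]
```

View pics/a5.png

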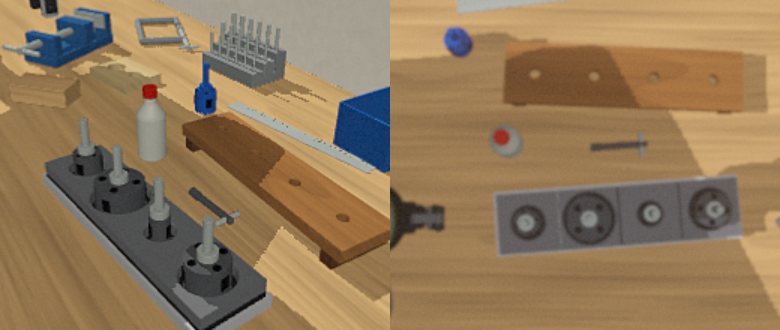

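All four saws stand seated in their wells, at (527,220), (588,217), (651,213) and (713,209) in the top crop. The wooden rack is empty, the bottle and blue look-alike are untouched, and the arm is clear of everything.

```bash
python3 -m handwheel '[[[50,0,0,0,0,0,0],[50,0,0,0,0,0,0],[50,0,0,0,0,0,0]]]'; python3 -c "from rig import manip; print(manip.hand_in())"
```

```text
t: 28.85
eef_pos: [0.4535, 0.2092, 0.2211]
eef_rot: [-0.707, 0.707, 0.001, -0.001]
force: [-0.3, -0.6, -0.3]
finger_gap: 0.0428
the job is handed in; nothing more can be done
None
```

I moved all four hole saws from the wooden rack to the holders made for their diameters. I lowered each one until it touched the well floor (about 3–12 N), released it, moved the arm clear and handed the job in at about 29 s of the allowed 96 s.

- **Position:** in the last camera check, every saw axis was within about 1.5 mm of its holder's centre. The limit is 10 mm.
- **Seating:** shank tops measured 0.1066–0.107 m, against 0.106 m expected when seated, and cup tops were within 2 mm of their expected height. Shank and cup offsets agreed to about 0.3 mm, so I saw no visible lean.
- **Other objects:** the bottle was within 0.1 mm of where it started, and I left the blue look-alike alone.
- **Disagreement:** the side camera read positions about 1 mm lower in x than the top camera and the arm. That is within the stated 2 mm calibration. No check failed.

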